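# Unpile the jeweller's bench tools onto their own places

### The job

The bench tools were left piled up; take the pile apart and set each one gently down, without dropping it, on its own place: the round charcoal block in the middle of the soldering turntable, each sharpening stone flat inside the wooden tray made for its size, and the steel bench block in the middle of its rubber pad, square to it. Leave the green cap with the brass tubes and the tweezers where they lie.

Things in the scene. Friction and masses are not known exactly. Their poses are not given: they have to be found in the camera images.
- charcoal: Round black charcoal soldering block with a thin grey band, on top of the pile: upright disc 48 mm across, 26 mm high, about 24 g. Origin at the centre of its underside, z up.
- small_stone: Small white sharpening stone, second from the top, lying across the large stone: 76 mm long (its x), 26 mm wide (its y), 14 mm thick, about 65 g. Origin at the centre of its underside, z up.
- large_stone: Large dark grey-brown sharpening stone, third from the top, lying on the steel block: 102 mm long (its x), 38 mm wide (its y), 18 mm thick, about 170 g. Origin at the centre of its underside, z up.
- bench_block: Bright steel bench block at the bottom of the pile, standing loose on the bench: 64 x 64 mm square (x, y along its sides), 19 mm thick, about 0.6 kg. Origin at the centre of its underside, z up.
- turntable: Round steel soldering turntable, fixed, does not turn; place of the charcoal block. Pan 112 mm across outside; its flat floor is 106 mm across and lies 20 mm above the bench; round it a thin upright rim (3 mm) rises 8 mm above that floor. Origin at the centre of its underside, on the bench, z up.
- small_tray: Small wooden tray, fixed; place of the small stone. Outside 108 x 58 mm; recess 90 mm (its x) by 40 mm (its y), centred; recess floor 6 mm above the bench, walls 9 mm thick rising 5 mm above that floor. Origin at the centre of its underside, on the bench, z up. The stone lies along the recess, either way round.
- large_tray: Large wooden tray, fixed; place of the large stone. Outside 134 x 70 mm; recess 116 mm (its x) by 52 mm (its y), centred; recess floor 6 mm above the bench, walls 9 mm thick rising 6 mm above that floor. Origin at the centre of its underside, on the bench, z up. The stone lies along the recess, either way round.
- rubber_pad: Square black rubber pad, fixed, flat, without a rim; place of the steel block. 88 x 88 mm (x, y along its sides), 15 mm thick. Origin at the centre of its underside, on the bench, z up.
- cap_dish: Bystander, loose: green screw cap lying open side up with tiny brass tubes in it, 45 mm across, 14 mm high. Origin at the centre of its underside.
- tweezers: Bystander, loose: steel tweezers lying on the bench, about 140 mm long (its x), 10 mm wide, 7 mm high. Origin near mid-length, at the underside.
There are look-alikes about, which are no part of the job. There is more than one size of the rubber_pad; the one meant has the size given above. There is more than one size of the small_stone; the job needs the larger.

How it is judged:
At the end, for the whole second after the job is handed in: All at rest, released, flat (0.04 rad) on their seats (3 mm): charcoal within 12 mm of the turntable's centre; each stone in its tray, within 10 mm along each side, lengthwise (0.25 rad); steel block within 12 mm of the pad's centre, square to it (0.25 rad) (z of charcoal in the frame of turntable between 0.017 and 0.023 m and angle between each of charcoal, large_stone, small_stone, bench_block's own z axis and vertical below 0.04 rad and horizontal distance between charcoal and turntable below 0.012 m and z of large_stone in the frame of large_tray between 0.003 and 0.009 m and angle between the x axis of large_stone and the x axis of large_tray, either way round below 0.25 rad and x of large_stone in the frame of large_tray between -0.01 and 0.01 m and y of large_stone in the frame of large_tray between -0.01 and 0.01 m and z of small_stone in the frame of small_tray between 0.003 and 0.009 m and angle between the x axis of small_stone and the x axis of small_tray, either way round below 0.25 rad and x of small_stone in the frame of small_tray between -0.01 and 0.01 m and y of small_stone in the frame of small_tray between -0.01 and 0.01 m and z of bench_block in the frame of rubber_pad between 0.012 and 0.018 m and horizontal distance between bench_block and rubber_pad below 0.012 m and (angle between the x axis of bench_block and the x axis of rubber_pad, either way round below 0.25 rad or angle between the x axis of bench_block and the x axis of rubber_pad, either way round above 1.3208 rad) and linear speed of each of charcoal, small_stone, large_stone, bench_block below 0.02 m/s and angular speed of each of charcoal, small_stone, large_stone, bench_block below 0.2 rad/s); the robot touches nothing.
It fails at once if a tool of the pile is dropped: it falls free of the fingers faster than 0.6 m/s (a fall of about 18 mm) ((linear speed of charcoal above 0.6 m/s and contact force between charcoal and the fingers below 0.05 N) or (linear speed of small_stone above 0.6 m/s and contact force between small_stone and the fingers below 0.05 N) or (linear speed of large_stone above 0.6 m/s and contact force between large_stone and the fingers below 0.05 N) or (linear speed of bench_block above 0.6 m/s and contact force between bench_block and the fingers below 0.05 N)).
It fails at once if the green cap dish is moved more than 15 mm (distance of cap_dish from where it was at the start of the episode above 0.015 m).
It fails at once if the tweezers are moved more than 15 mm (distance of tweezers from where it was at the start of the episode above 0.015 m).
It also fails if it takes over 128 s, if anything falls off the work surface, if the arm or the gripper's body presses on something with over 40 N, if the wrist force passes 120 N, or if a joint passes its speed limit or range.

### The arm

A 6-joint arm with a two-finger parallel gripper is mounted at the origin on the work surface. World frame = base frame: x ahead of the robot, y to its left, z up, the work surface at z = 0. Lengths are in m, angles in rad, forces in N, time in s.
With the tool pointing down it reaches from about 0.4 to 0.825 m from the base axis. Payload 7 kg.
Tool frame: the origin (TCP) lies between the finger pads; the fingertips stand 19 mm ahead of it and the grasp point (between the pads) is the TCP (tcp_to_tips is the distance from the TCP to the fingertips, in m); z points along the fingers, y is the line along which they close (so a half turn about z gives the same grasp; the last joint's range is limited). The gripper opens to 88 mm and grips with 3 to 60 N. Pads are 19 mm wide; open, the fingers measure 130 mm over their backs; the gripper's body (78 mm by 193 mm) begins 47 mm behind the grasp point.
Start: joints at [-0.824, 0.359, 0.012, 0, -1.224, -0.288], TCP at [0.299, -0.605, 0.246] pointing down, gripper open.
Joint ranges: [-3.07, 3.07], [-1.43, 2.12], [-1.02, 1.25], [-3.03, 1.67], [-3.05, -0], [-3.03, 3.03]. Speed limits (rad/s): [2.39, 2.39, 3.01, 3.14, 3.14, 3.14].

### API

Orientations are given as a rotation vector (axis times angle).
In Python, from cell import * gives the robot as it stands.
- The arm moves only by the tool jog_arm, never from a script. Its arguments are lists of equal length, an entry for each row: "gripper": the finger opening in mm, from 0 to 87.6; "dp": the shift along the tool's x, y, z in mm, a list of three; "yaw": the turn about the tool's z in degrees. In form: {"gripper": [gripper, ...], "dp": [[x, y, z], ...], "yaw": [yaw, ...]}. A call has 1 to 8 rows; each row is the pose to reach, as a shift and turn from the pose commanded when the call began, along the tool's axes at that moment; what a row does not reach only later rows make up. A row lasts 1/8 s, in which the tool goes at most 62.5 mm and 10.7 degrees, less where a joint would pass 70% of its speed; a pose out of reach is approached as far as the arm can. A call with a gripper value outside its range is refused whole. The fingers move at their own pace and stop on an object; the grip force is fixed at half the most. Time passes only in rows, so rows that repeat a pose let the fingers close. It gives the time, the measured TCP pose, the force, the opening and the grip force at its end, in the units of the state.
- state(): the state, without advancing time (a new reading comes with each control period).
- read_camera(name): name is "side" or "top"; returns (picture, depth): 400x640x3 uint8, red, green, blue; 400x640 float32, m along the optical axis (not along the pixel's ray), 0 where there is no reading.
- calibration(name): a dict with "vfov" (degrees; the focal length in pixels is half the picture's height over the tangent of half this angle, whatever the lens; pixels are square), "cx", "cy" (the principal point, pixels), "origin" and "rotation" of the camera in the world. Camera axes: x right, y down, z forward; pixel columns grow to the right and rows downward; lengths in m; the calibration is good to about 2 mm. A picture is of the moment at which its call begins. calibration takes no time and is no camera call.
- finish_job(): hands the job in; it is judged then, once.
The state is a dict: "time_s": time; "qpos": joint angles; "qd": joint speeds; "tau": joint torques, N m; "tcp_pos": TCP position; "eef_rot": TCP orientation; "force": force on the tool from outside, world axes, zero at the start; "ft_torque": the same for the moment, N m; "grip_width": opening from 0.0 (shut) to 1.0 (fully open); "grip_force": force on a finger pad.
Only numpy, scipy, OpenCV 4.12 (cv2) and the standard library are available. Lean on these libraries where they do the work, as an engineer would, in place of code of your own. Each camera call takes 0.05 s, during which the arm holds its last target. There are 200 camera calls.

## Working session

There is one attempt and no reset: what is moved stays moved. The work goes in short steps, Python scripts to look and compute and a tool call to move; the robot and the scene stay as the last step left them, time stands still between calls to the robot, and variables do not carry over. Pictures are saved under pics/ and viewed, at most 14 in all, crops included, and the job is handed in when it is done.

Besides the shell and the picture viewer there is one more tool, called after "Request:" as name([rows], argument=value, ...), one row to a line, values as JSON. jog_arm: Moves the arm, as the interface text tells. Its arguments: {"type":"object","properties":{"gripper":{"type":"array","items":{"type":"number"}},"dp":{"type":"array","items":{"type":"array","items":{"type":"number"}}},"yaw":{"type":"array","items":{"type":"number"}}},"required":["gripper","dp","yaw"]}

```bash
mkdir -p pics
cat > h.py <<'E'
from cell import *
import numpy as np, cv2
from scipy.spatial.transform import Rotation as R
def cloud(name):
    im,d=read_camera(name); c=calibration(name)
    f=im.shape[0]/2/np.tan(np.radians(c["vfov"])/2)
    v,u=np.mgrid[:im.shape[0],:im.shape[1]]
    P=np.stack([(u-c["cx"])/f*d,(v-c["cy"])/f*d,d],-1)
    W=P@np.array(c["rotation"]).T+np.array(c["origin"]); W[d==0]=np.nan
    return im,W
def save(n,im,s=1):
    cv2.imwrite("pics/"+n,cv2.resize(im[:,:,::-1],None,fx=s,fy=s,interpolation=cv2.INTER_CUBIC))
E
python3 - <<'E'
from h import *
for n in ["top","side"]:
    im,W=cloud(n); save(n+"0.png",im,1.25); np.savez(n+"0.npz",im=im,W=W)
    c=calibration(n); print({k:np.round(v,3) for k,v in c.items() if k!='distortion'},c.keys())
s=state();print(s)
E
```

```text
Traceback (most recent call last):
  File "h.py", line 9, in cloud
    W=P@np.array(c["rotation"]).T+np.array(c["origin"]); W[d==0]=np.nan
      ~~~~~~~~~~~~~~~~~~~~~~~~~~~^~~~~~~~~~~~~~~~~~~~~~
ValueError: operands could not be broadcast together with shapes (400,640) (3,)
```

Rotation is a rotation vector.

```bash
sed -i 's/P@np.array(c\["rotation"\]).T/P@R.from_rotvec(c["rotation"]).as_matrix().T/' h.py
python3 - <<'E'
from h import *
for n in ["top","side"]:
    im,W=cloud(n); save(n+"0.png",im,1.25); np.savez(n+"0.npz",im=im,W=W)
    c=calibration(n); print(c)
s=state();print(s)
E
```

```text
{'vfov': 42.619027571716984, 'cx': 316.5715644408537, 'cy': 197.6165682615883, 'origin': array([0.37265695, 0.01376439, 1.58192219]), 'rotation': array([-2.16820803,  2.18483097, -0.12705082])}
{'vfov': 53.19922396290749, 'cx': 327.10382735270457, 'cy': 198.69682842574298, 'origin': array([0.18427515, 0.75846559, 0.59648261]), 'rotation': array([-0.47139445,  2.55932424, -1.38493829])}
{'time_s': 0.15, 'qpos': array([-8.23909509e-01,  3.59249448e-01,  1.12936213e-02, -2.46483828e-04,
       -1.22411202e+00, -2.88083353e-01]), 'qd': array([-0.00020932, -0.00178631,  0.00266135,  0.00091395,  0.00207809,
        0.00114025]), 'tau': array([-2.22728973e-03, -5.83276749e+01,  2.93288201e+01,  7.00116232e+00,
        8.75614380e-03, -1.20590812e-04]), 'tcp_pos': array([ 0.29875936, -0.60490763,  0.24483242]), 'eef_rot': array([ 7.14156683e-01, -3.05890413e+00, -1.91562514e-03]), 'force': array([-0.00182682,  0.45518294, -0.11308067]), 'ft_torque': array([-0.02016071, -0.01428727, -0.02326713]), 'grip_force': 0.0, 'grip_width': 0.9998990788552452}
```

View pics/top0.png

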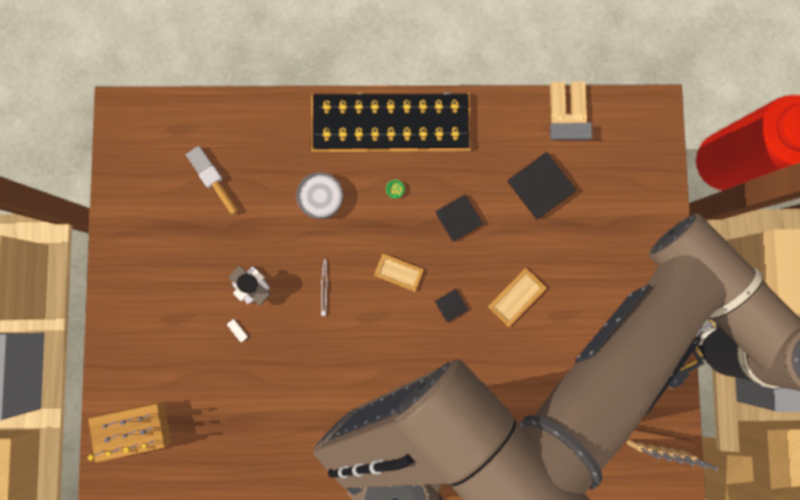

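View pics/side0.png

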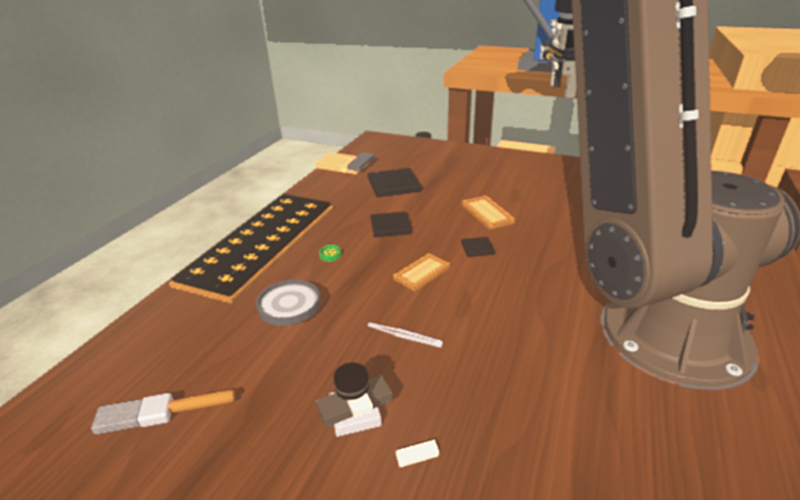

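The top view (1.25x) shows the pile at (248,285), turntable (320,195), small tray (400,272), large tray (518,297), cap (395,188) and tweezers (324,288). There are three pads at (543,185), (460,217) and (452,305), and a lone white stone at (237,330). The pads and white stones need sizing next.

```bash
cat >> h.py <<'E'
def rect(pts):
    (c,s,a)=cv2.minAreaRect((pts*1000).astype(np.float32)); 
    if s[0]<s[1]: s=(s[1],s[0]); a+=90
    return np.round(c,1),np.round(s,1),round((a+90)%180-90,1)   # long-axis angle in world
def region(W,cx,cy,r,zlo,zhi,im=None,col=None):
    m=(np.hypot(W[...,0]-cx,W[...,1]-cy)<r)&(W[...,2]>zlo)&(W[...,2]<zhi)
    if col is not None: m&=col(im.astype(int))
    return m
def biggest(m):
    n,l,s,_=cv2.connectedComponentsWithStats(m.astype(np.uint8))
    return l==1+np.argmax(s[1:,4])
E
python3 - <<'E'
from h import *
D={n:np.load(n+"0.npz") for n in["top","side"]}
im,W=D["top"]["im"],D["top"]["W"]
O=dict(padA=(543,185),padB=(460,217),padC=(452,305),ltray=(518,297),stray=(400,272),turn=(320,195),cap=(395,188),tweez=(324,288),pile=(248,285),lone=(237,330))
for k,(u,v) in O.items():
    p=W[int(v/1.25),int(u/1.25)]; 
    for n in D:
        Wn=D[n]["W"]; m=region(Wn,p[0],p[1],.085,.0045,.2)
        if not m.any(): print(k,n,"none");continue
        m=biggest(m); q=Wn[m]; print(k,n,rect(q[:,:2]),"z pct",np.round(1000*np.percentile(q[:,2],[5,50,95])),m.sum(), "bench z",np.round(1000*np.nanmedian(Wn[region(Wn,p[0],p[1],.13,-.02,.0045)][:,2]),1))
for n in D:
    Wn=D[n]["W"]; m=region(Wn,*W[228,198][:2],.09,.01,.2); q=Wn[m]
    print(n,np.histogram(q[:,2]*1000,bins=np.arange(10,90,4)))
i=D["side"]["im"]; save("crop_pile.png",i[270:380,240:380],5.5)
E
```

```text
padA top (array([ 687. , -377.3]), array([145.4, 132.7]), -54.9) z pct [14. 21. 27.] 1601 bench z 0.0
padA side (array([ 684.2, -373.1]), array([126.7, 124. ]), -52.8) z pct [ 8. 21. 24.] 727 bench z 0.8
padB top (array([ 606.8, -164.4]), array([105.1,  93.3]), -58.7) z pct [ 8. 15. 21.] 831 bench z 0.1
padB side (array([ 604.7, -166.3]), array([92.7, 88.5]), -59.9) z pct [ 7. 15. 17.] 540 bench z 0.7
padC top (array([ 392.2, -143.1]), array([77.3, 61.9]), 30.0) z pct [ 6. 11. 18.] 401 bench z 0.2
padC side (array([ 389.5, -144.4]), array([63.3, 61.7]), -58.8) z pct [ 6. 11. 12.] 322 bench z 0.3
ltray top (array([ 407.7, -306.6]), array([149.6,  86.4]), -40.0) z pct [ 5. 10. 17.] 902 bench z 0.2
ltray side (array([ 409.1, -306.6]), array([140.7,  72.4]), -45.9) z pct [ 5.  8. 14.] 569 bench z 0.4
stray top (array([474.4, -19.2]), array([113.9,  79.9]), 64.4) z pct [ 5. 10. 16.] 587 bench z 0.1
stray side (array([472. , -16.4]), array([112.1,  60.7]), 68.4) z pct [ 5.  8. 12.] 646 bench z 0.4
turn top (array([669.7, 178.6]), array([133.7, 115.2]), 5.1) z pct [13. 21. 29.] 1107 bench z
[... 610 characters left out ...]
439.7, 347.1]), array([106.5,  68.9]), 32.5) z pct [12. 38. 78.] 2234 bench z 0.3
lone top (array([331.2, 376.3]), array([64.1, 30.9]), 51.4) z pct [ 5. 10. 17.] 129 bench z -0.0
lone side (array([334. , 376.1]), array([54.1, 21.5]), 38.5) z pct [ 6. 10. 12.] 383 bench z 0.2
top (array([ 14,  23,  38,  22,   8,  27, 106,  91,  29,  28,  36,  20,   6,
         6,   6,  35,  78,  78,  20]), array([10, 14, 18, 22, 26, 30, 34, 38, 42, 46, 50, 54, 58, 62, 66, 70, 74,
       78, 82, 86]))
side (array([ 55,  76, 222,  72,  71,  70, 514, 170,  30,  39, 151,  39,  43,
        40,  55,  41, 378,  93,   0]), array([10, 14, 18, 22, 26, 30, 34, 38, 42, 46, 50, 54, 58, 62, 66, 70, 74,
       78, 82, 86]))
```

View pics/crop_pile.png

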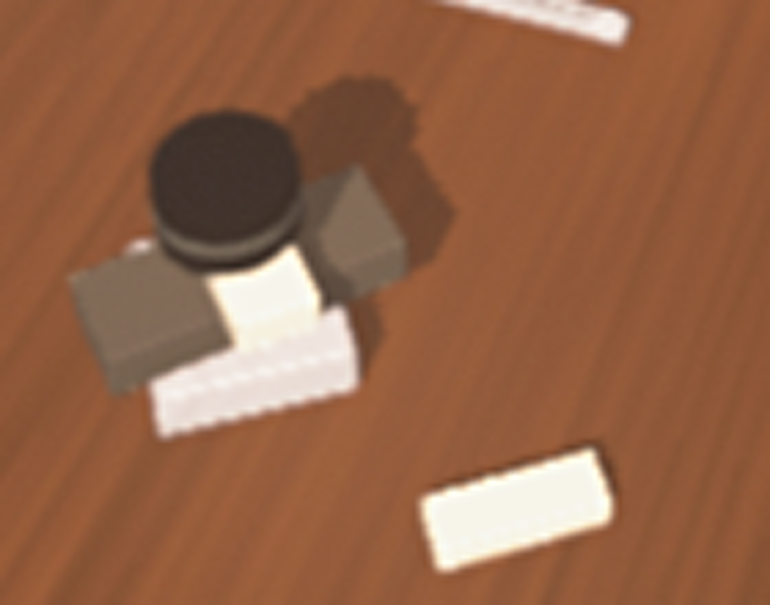

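Pad B (605,-166 mm) is 88 mm across and 15 mm high, so it is the right one; A measures ~125 mm and C ~62 mm. The lone white stone is 54x21x10 mm, the look-alike. The white stone in the pile, at crop (265,295), is the one wanted. Next I'll measure the top faces precisely.

```bash
cat > m.py <<'E'
from h import *
def meas(D,c,r,z0,dz=.0022,col=None,tag=""):
    for n in D:
        W=D[n]["W"]; m=region(W,c[0],c[1],r,z0-dz,z0+dz,D[n]["im"],col)
        if m.sum()<8: print(tag,n,"few");continue
        q=W[m]; print(tag,n,*rect(q[:,:2]),m.sum(),"ctr",np.round(1000*q[:,:2].mean(0),1))
E
python3 - <<'E'
from m import *
D={n:np.load(n+"0.npz") for n in["top","side"]}
p=(.443,.347)
meas(D,p,.09,.077,.003,tag="charcoal")
meas(D,p,.09,.051,.002,lambda i:i.min(2)>120,tag="small")
meas(D,p,.09,.037,.002,lambda i:(i.max(2)<170)&(i[...,0]-i[...,2]<60),tag="large")
meas(D,p,.09,.019,.002,lambda i:i.min(2)>110,tag="block")
meas(D,(.605,-.166),.08,.015,.002,tag="pad")
meas(D,(.408,-.306),.09,.012,.0015,tag="ltray rim"); meas(D,(.408,-.306),.09,.006,.0012,tag="ltray floor")
meas(D,(.473,-.018),.08,.011,.0015,tag="stray rim"); meas(D,(.473,-.018),.08,.006,.0012,tag="stray floor")
meas(D,(.664,.177),.08,.028,.0015,tag="turn rim"); meas(D,(.664,.177),.05,.02,.0015,tag="turn floor")
print(R.from_rotvec(state()["eef_rot"]).as_matrix().round(3))
for n in D: # masks view
    im=D[n]["im"].copy(); W=D[n]["W"]
    for z,c in((.077,(255,0,0)),(.051,(0,255,0)),(.037,(0,0,255)),(.019,(255,0,255))): im[region(W,*p,.09,z-.002,z+.002)]=c
    a=im[195:265,165:235] if n=="top" else im[270:370,240:340]
    save("mask_%s.png"%n,a,560/a.shape[0])
cv2.imwrite("pics/mask.png",np.hstack([cv2.imread("pics/mask_%s.png"%n) for n in D])[:, :] if 0 else cv2.resize(np.hstack([cv2.imread("pics/mask_%s.png"%n) for n in D]),(800,400)))
E
```

```text
charcoal top [444.2 341.8] [45.4 44.6] -33.8 128 ctr [443.8 342. ]
charcoal side [444.5 341.2] [47.4 46.7] -59.9 471 ctr [444.1 342.7]
small top [441.5 341.6] [74.9 25.2] -44.6 36 ctr [439.4 339.4]
small side [422.3 360.6] [25.4 22.2] 46.7 151 ctr [421.6 361.7]
large top [440.8 343.7] [102.1  38.4] 48.0 115 ctr [435.5 338.2]
large side [441.9 343. ] [102.7  39.3] 48.5 600 ctr [442.5 347.4]
block top [439.5 344.9] [63.5 58.8] -45.1 33 ctr [434.  340.1]
block side [441.7 344.9] [65.1 64.9] -55.5 228 ctr [425.9 363.1]
pad top [ 592.9 -173.7] [116.8  87.9] 30.5 327 ctr [ 604.  -168.2]
pad side [ 605.8 -166.7] [91.3 87.1] -60.3 388 ctr [ 604.5 -165.1]
ltray rim top [ 394.3 -309.8] [144.6 116.9] -54.6 209 ctr [ 407.9 -309.5]
ltray rim side [ 408.4 -307. ] [137.2  70.8] -45.9 160 ctr [ 405.2 -302.4]
ltray floor top [ 408.7 -303.5] [174.8 164.7] -16.9 326 ctr [ 408.5 -308.3]
ltray floor side [ 408.7 -302.5] [134.3  67.4] -43.5 188 ctr [ 409.2 -309.3]
stray rim top [475.  -22.2] [145.5 114.1] -23.6 175 ctr [469.8 -15. ]
stray rim side [472.  -17.2] [109.5  60.2] 67.4 236 ctr [471.8 -14.2]
stray floor top [473.2 -19.5] [150.7 149.4] -34.3 239 ctr [474.8 -24. ]
stray floor side [469.8 -14.6] [112.   58.3] 65.1 213 ctr [470.9 -15.8]
turn rim top [661.2 175.7] [110.8 109.7] 14.3 101 ctr [658.9 175.7]
turn rim side [661.6 176.4] [112.2 112.2] -72.1 166 ctr [661.  179.3]
turn floor top [664.  177.3] [94.9 92.9] -52.8 270 ctr [664.8 178. ]
turn floor side [665.  174.1] [94.9 94.4] -16.3 533 ctr [665.5 175.5]
[[-0.897 -0.443 -0.001]
 [-0.443  0.897  0.001]
 [ 0.     0.001 -1.   ]]
```

View pics/mask.png

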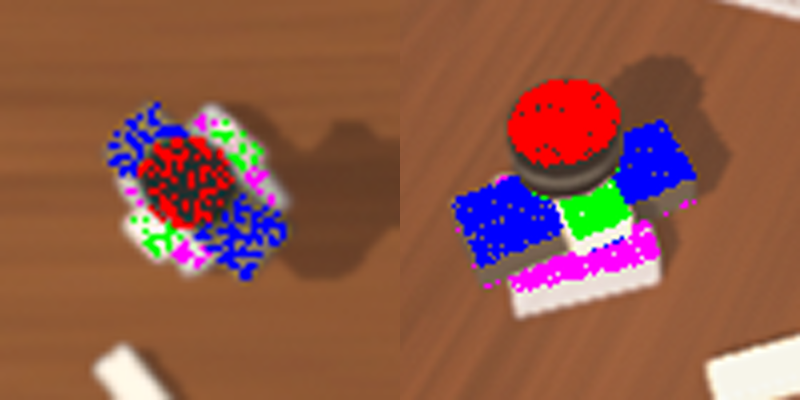

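Side and top views agree. Objects (mm): charcoal (444,342), small stone (441.5,341.5) at -44°, large stone (441.7,343.3) at 48°, turntable (661.4,176), small tray (472,-17) at 67.5°, large tray (408.5,-307) at -46°, pad (605,-166.5) at 30°. Next, a planner for the move numbers.

```bash
cat > p.py <<'E'
from h import *
def plan(wps):
    """wps: (x,y,z mm, angle deg of tool y in world); prints dp, yaw of each, from the one before"""
    s=state(); p=s["tcp_pos"]*1000; r=R.from_rotvec(s["eef_rot"]).as_matrix(); a=np.degrees(np.arctan2(r[1,1],r[0,1]))
    print("now",p.round(1),"ang",round(a,1),"j",np.degrees(s["qpos"]).round(0),"t",s["time_s"])
    for x,y,z,b in wps:
        c,s_=np.cos(np.radians(a)),np.sin(np.radians(a)); M=np.array([[s_,c,0],[-c,s_,0],[0,0,-1]])
        dp=np.round(M.T@(np.array([x,y,z])-p)*2)/2; yaw=-np.round(((b-a)+180)%360-180)
        print((x,y,z,b),"dp",dp,"yaw",yaw); p=p+M@dp; a-=yaw
E
python3 - <<'E'
from p import *
plan([(500,-250,200,136),(600,100,180,200),(444,342,140,226),(444,342,79.5,226)])
E
```

```text
now [ 298.8 -604.9  244.8] ang 116.3 j [-47.  21.   1.  -0. -70. -17.] t 0.15
(500, -250, 200, 136) dp [337.5 229.   45. ] yaw -20.0
(600, 100, 180, 200) dp [322.  169.5  20. ] yaw -64.0
(444, 342, 140, 226) dp [281.5  62.5  40. ] yaw -26.0
(444, 342, 79.5, 226) dp [-0.  -0.  60.5] yaw 0.0
```

```bash
sed -i 's/\[\[s_,c,0\],\[-c,s_,0\]/[[-s_,c,0],[c,s_,0]/' p.py
python3 - <<'E'
from p import *
plan([(500,-250,200,136),(600,100,180,200),(444,342,140,226),(444,342,79.5,226)])
E
```

```text
now [ 298.8 -604.9  244.8] ang 116.3 j [-47.  21.   1.  -0. -70. -17.] t 0.15
(500, -250, 200, 136) dp [-337.5  229.    45. ] yaw -20.0
(600, 100, 180, 200) dp [-322.   169.5   20. ] yaw -64.0
(444, 342, 140, 226) dp [-281.5   62.5   40. ] yaw -26.0
(444, 342, 79.5, 226) dp [ 0.  -0.  60.5] yaw 0.0
```

Request:
jog_arm([
  [-337.5,229,45],
  [-337.5,229,45],
  [-337.5,229,45],
  [-337.5,229,45],
  [-337.5,229,45],
  [-337.5,229,45],
  [-337.5,229,45],
  [-337.5,229,45],
], gripper=[87,87,87,87,87,87,87,87], yaw=[-20,-20,-20,-20,-20,-20,-20,-20])

```text
time_s: 1.15
tcp_pos: [0.501, -0.2482, 0.2001]
eef_rot: [1.239, -2.886, -0.001]
force: [-1.0, 0.1, 0.3]
grip_width: 0.997
grip_force: 0.0
```

Request:
jog_arm([
  [-322,169.5,20],
  [-322,169.5,20],
  [-322,169.5,20],
  [-322,169.5,20],
  [-322,169.5,20],
  [-322,169.5,20],
  [-322,169.5,20],
  [-322,169.5,20],
], gripper=[87,87,87,87,87,87,87,87], yaw=[-64,-64,-64,-64,-64,-64,-64,-64])

```text
time_s: 2.15
tcp_pos: [0.5998, 0.0989, 0.1802]
eef_rot: [2.576, -1.796, -0.001]
force: [0.2, -0.2, 0.3]
grip_width: 0.993
grip_force: 0.0
```

Request:
jog_arm([
  [-281.5,62.5,40],
  [-281.5,62.5,40],
  [-281.5,62.5,40],
  [-281.5,62.5,40],
  [-281.5,62.5,40],
  [-281.5,62.5,40],
  [-281.5,62.5,40],
  [-281.5,62.5,40],
], gripper=[87,87,87,87,87,87,87,87], yaw=[-26,-26,-26,-26,-26,-26,-26,-26])

```text
time_s: 3.15
tcp_pos: [0.4446, 0.3405, 0.1409]
eef_rot: [-2.914, 1.173, -0.0]
force: [-0.3, 0.3, -0.9]
grip_width: 0.994
grip_force: 0.0
```

Run:
```python
from p import *
plan([(444,342,79.5,226),(444,342,150,226),(661.5,176,150,226),(661.5,176,49,226)])
```

```text
now [444.6 340.5 140.9] ang -133.8 j [ 57.  15. -22.   0. -53. -11.] t 3.15
(444, 342, 79.5, 226) dp [-1.5 -0.5 61.5] yaw 0.0
(444, 342, 150, 226) dp [  0.   -0.  -70.5] yaw 0.0
(661.5, 176, 150, 226) dp [272. -31.  -0.] yaw 0.0
(661.5, 176, 49, 226) dp [ -0.  -0. 101.] yaw 0.0
```

Request:
jog_arm([
  [-1.5,-0.5,30],
  [-1.5,-0.5,50],
  [-1.5,-0.5,61.5],
  [-1.5,-0.5,61.5],
  [-1.5,-0.5,61.5],
  [-1.5,-0.5,61.5],
  [-1.5,-0.5,61.5],
  [-1.5,-0.5,61.5],
], gripper=[87,87,87,87,60,52,44,40], yaw=[0,0,0,0,0,0,0,0])

```text
time_s: 4.15
tcp_pos: [0.4431, 0.3434, 0.0793]
eef_rot: [-2.915, 1.169, -0.0]
force: [-0.6, -0.3, 0.4]
grip_width: 0.596
grip_force: 0.0
```

Request:
jog_arm([
  [0,0,0],
  [0,0,0],
  [0,0,-3],
  [0,0,-10],
  [0,0,-25],
  [0,0,-45],
  [0,0,-65],
  [0,0,-70],
], gripper=[40,40,40,40,40,40,40,40], yaw=[0,0,0,0,0,0,0,0])

```text
time_s: 5.15
tcp_pos: [0.4437, 0.344, 0.1513]
eef_rot: [-2.913, 1.168, -0.001]
force: [-0.2, -0.3, -0.9]
grip_width: 0.54
grip_force: 30.0
```

Run:
```python
from p import *
plan([(661.5,176,150,226),(661.5,176,49,226)])
s=state();print(s["grip_width"]*88,s["grip_force"],s["force"])
D={}
for n in ["side"]:
    im,W=cloud(n); D[n]=dict(im=im,W=W); save("s1.png",im[180:380,200:420],2.5)
from m import meas
p=(.443,.347)
meas(D,p,.09,.051,.002,lambda i:i.min(2)>120,tag="small")
meas(D,p,.09,.037,.002,lambda i:(i.max(2)<170)&(i[...,0]-i[...,2]<60),tag="large")
```

```text
now [443.7 344.  151.3] ang -133.7 j [ 58.  14. -21.   0. -54. -11.] t 5.15
(661.5, 176, 150, 226) dp [273.5 -29.    1.5] yaw 0.0
(661.5, 176, 49, 226) dp [  0.  -0. 101.] yaw 0.0
47.48916904249335 29.999970495700836 [-0.19835579 -0.2699069  -0.89147505]
small side [442.4 341.8] [78.1 25.9] -44.1 482 ctr [440.6 343.4]
large side [441.5 343.5] [101.9  39.5] 48.6 658 ctr [442.7 345.7]
```

View pics/s1.png

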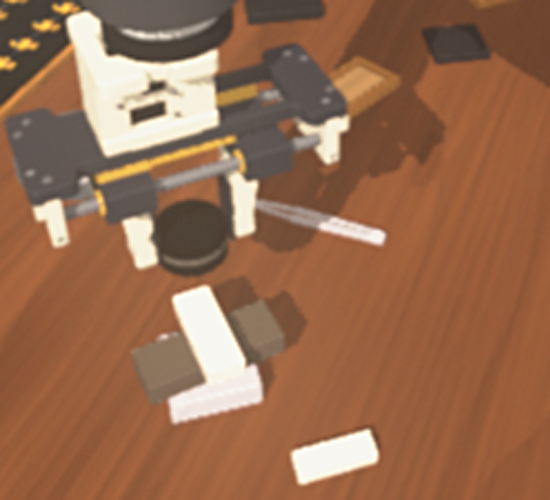

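The charcoal is held at (190,235) in the crop and the rest of the pile is undisturbed. Now to the turntable.

Request:
jog_arm([
  [30,-3,1],
  [80,-8,1],
  [140,-15,1.5],
  [200,-21,1.5],
  [250,-26.5,1.5],
  [273.5,-29,1.5],
  [273.5,-29,1.5],
  [273.5,-29,1.5],
], gripper=[40,40,40,40,40,40,40,40], yaw=[0,0,0,0,0,0,0,0])

```text
time_s: 6.2
tcp_pos: [0.6601, 0.1756, 0.1471]
eef_rot: [2.915, -1.169, -0.001]
force: [-0.1, 0.4, -0.3]
grip_width: 0.544
grip_force: 30.0
```

Run:
```python
from p import *
plan([(661.5,176,60,226),(661.5,176,49,226)])
```

```text
now [660.1 175.6 147.1] ang -133.7 j [ 31.  25.  -5.  -0. -59.  15.] t 6.2
(661.5, 176, 60, 226) dp [ 0.5 -1.5 87. ] yaw 0.0
(661.5, 176, 49, 226) dp [ 0.  0. 11.] yaw 0.0
```

Request:
jog_arm([
  [0.5,-1.5,30],
  [0.5,-1.5,60],
  [0.5,-1.5,80],
  [0.5,-1.5,87],
  [0.5,-1.5,90],
  [0.5,-1.5,92],
  [0.5,-1.5,92],
  [0.5,-1.5,92],
], gripper=[40,40,40,40,40,40,40,40], yaw=[0,0,0,0,0,0,0,0])

```text
time_s: 7.2
tcp_pos: [0.6625, 0.176, 0.0562]
eef_rot: [-2.915, 1.169, -0.001]
force: [0.1, -1.3, 0.0]
grip_width: 0.538
grip_force: 30.0
```

Run:
```python
from p import *
plan([(661.5,176,49,226)])
print(state()["force"])
D={}
for n in ["side"]:
    im,W=cloud(n); D[n]=dict(im=im,W=W)
    m=region(W,.661,.176,.024,.03,.055)
    q=W[m]; print(np.histogram(q[:,2]*1000,bins=np.arange(30,56,2)))
from m import meas
plan([])
```

```text
now [662.5 176.   56.2] ang -133.7 j [ 31.  31. -10.   0. -49.  15.] t 7.2
(661.5, 176, 49, 226) dp [-0.5  0.5  7. ] yaw 0.0
[ 0.08510436 -1.29640295  0.03919528]
(array([13, 14, 14, 10, 15, 15, 16, 18, 13, 16, 19, 63]), array([30, 32, 34, 36, 38, 40, 42, 44, 46, 48, 50, 52, 54]))
now [662.5 175.9  56. ] ang -133.7 j [ 31.  31. -10.   0. -49.  15.] t 7.25
```

Lower in 1 mm steps while watching the force.

Request:
jog_arm([
  [0,0.5,2],
  [0,0.5,4],
  [0,0.5,5],
  [0,0.5,6],
  [0,0.5,6],
  [0,0.5,6],
  [0,0.5,6],
  [0,0.5,6],
], gripper=[40,40,40,40,40,40,40,40], yaw=[0,0,0,0,0,0,0,0])

```text
time_s: 8.25
tcp_pos: [0.6619, 0.1756, 0.0496]
eef_rot: [-2.916, 1.169, -0.0]
force: [-0.0, -0.2, -0.7]
grip_width: 0.543
grip_force: 30.0
```

Request:
jog_arm([
  [0,0,0.5],
  [0,0,1],
  [0,0,1],
  [0,0,1],
], gripper=[40,40,40,40], yaw=[0,0,0,0])

```text
time_s: 8.75
tcp_pos: [0.6619, 0.1756, 0.0486]
eef_rot: [2.916, -1.17, -0.0]
force: [0.2, -0.6, -0.5]
grip_width: 0.537
grip_force: 30.0
```

Request:
jog_arm([
  [0,0,0.5],
  [0,0,1],
  [0,0,1],
  [0,0,1],
], gripper=[40,40,40,40], yaw=[0,0,0,0])

```text
time_s: 9.25
tcp_pos: [0.662, 0.1756, 0.0483]
eef_rot: [-2.916, 1.169, -0.001]
force: [-2.5, -0.8, 4.5]
grip_width: 0.542
grip_force: 30.0
```

Contact (4.5 N). Release and rise.

Request:
jog_arm([
  [0,0,0],
  [0,0,0],
  [0,0,0],
  [0,0,0],
  [0,0,-20],
  [0,0,-60],
  [0,0,-100],
  [0,0,-100],
], gripper=[50,54,60,64,64,64,64,64], yaw=[0,0,0,0,0,0,0,0])

```text
time_s: 10.25
tcp_pos: [0.664, 0.1765, 0.1518]
eef_rot: [-2.911, 1.167, -0.008]
force: [0.2, 0.5, 0.4]
grip_width: 0.73
grip_force: 0.0
```

Run:
```python
from p import *
from m import meas
im,W=cloud("side"); D={"side":dict(im=im,W=W)}
meas(D,(.661,.176),.06,.046,.003,tag="charcoal")
plan([(442,342.3,130,226),(442,342.3,63.5,226)])
```

```text
charcoal side [663.6 174.6] [46.9 44.5] -26.0 229 ctr [662.7 175.6]
now [662.7 176.  149.4] ang -133.7 j [ 31.  25.  -5.   0. -59.  15.] t 10.3
(442, 342.3, 130, 226) dp [-274.5   32.5   19.5] yaw 0.0
(442, 342.3, 63.5, 226) dp [ 0.  -0.  66.5] yaw 0.0
```

Charcoal is seated ~2 mm off centre. Next, the small stone.

Request:
jog_arm([
  [-274.5,32.5,0],
  [-274.5,32.5,0],
  [-274.5,32.5,0],
  [-274.5,32.5,0],
  [-274.5,32.5,19.5],
  [-274.5,32.5,19.5],
  [-274.5,32.5,19.5],
  [-274.5,32.5,19.5],
], gripper=[60,56,56,56,56,56,56,56], yaw=[0,0,0,0,0,0,0,0])

```text
time_s: 11.3
tcp_pos: [0.4418, 0.3413, 0.1281]
eef_rot: [2.915, -1.171, 0.0]
force: [-0.1, -0.7, -0.3]
grip_width: 0.637
grip_force: 0.0
```

Run:
```python
from p import *
plan([(442,342.3,63.5,226)])
```

```text
now [441.8 341.3 128.1] ang -133.8 j [ 58.  16. -23.   0. -51. -12.] t 11.3
(442, 342.3, 63.5, 226) dp [-0.5 -1.  64.5] yaw 0.0
```

Request:
jog_arm([
  [-0.5,-0.5,25],
  [-0.5,-0.5,45],
  [-0.5,-0.5,58],
  [-0.5,-0.5,62],
  [-0.5,-0.5,64],
  [-0.5,-0.5,64],
  [-0.5,-0.5,64],
  [-0.5,-0.5,64],
], gripper=[56,56,56,56,56,56,56,56], yaw=[0,0,0,0,0,0,0,0])

```text
time_s: 12.3
tcp_pos: [0.4411, 0.3427, 0.0644]
eef_rot: [-2.915, 1.169, -0.0]
force: [0.5, 0.1, 0.9]
grip_width: 0.639
grip_force: 0.0
```

Run:
```python
from p import *
plan([(442,342.3,63.5,226)])
for i in range(4): read_camera("side"); print(state()["tcp_pos"]*1000)
```

```text
now [441.1 342.7  64.4] ang -133.7 j [ 58.  20. -27.   0. -43. -12.] t 12.3
(442, 342.3, 63.5, 226) dp [ 1.  -0.5  1. ] yaw 0.0
[441.05175398 342.660299    64.35665315]
[441.02028103 342.6033098   64.29048267]
[441.03342493 342.57373558  64.20712855]
[441.05384686 342.55813906  64.18999823]
```

Request:
jog_arm([
  [0,0,0.5],
  [0,0,0.5],
  [0,0,0.5],
  [0,0,0.5],
  [0,0,0.5],
  [0,0,0.5],
  [0,0,0.5],
  [0,0,0.5],
], gripper=[46,36,28,22,20,20,20,20], yaw=[0,0,0,0,0,0,0,0])

```text
time_s: 13.5
tcp_pos: [0.441, 0.3425, 0.0635]
eef_rot: [2.916, -1.17, -0.0]
force: [-0.0, 0.7, -0.5]
grip_width: 0.288
grip_force: 30.0
```

Request:
jog_arm([
  [0,0,0],
  [0,0,-2],
  [0,0,-6],
  [0,0,-15],
  [0,0,-35],
  [0,0,-55],
  [0,0,-70],
  [0,0,-70],
], gripper=[20,20,20,20,20,20,20,20], yaw=[0,0,0,0,0,0,0,0])

```text
time_s: 14.5
tcp_pos: [0.4415, 0.3432, 0.135]
eef_rot: [-2.913, 1.168, -0.001]
force: [-0.4, -0.2, -0.9]
grip_width: 0.293
grip_force: 30.0
```

Run:
```python
from p import *
from m import meas
im,W=cloud("side"); D={"side":dict(im=im,W=W)}; save("s2.png",im[180:380,200:420],2.5)
p=(.443,.347)
meas(D,p,.07,.037,.002,lambda i:(i.max(2)<170)&(i[...,0]-i[...,2]<60),tag="large")
m=region(W,.442,.342,.06,.09,.14,im,lambda i:i.min(2)>150); q=W[m]; print(np.histogram(q[:,2]*1000,bins=np.arange(90,141,3)))
plan([(472,-17,130,157.5),(472,-17,38,157.5)])
```

```text
large side [441.5 343.4] [102.5  40.1] 48.0 950 ctr [441.6 345.2]
(array([  0,   0,   0,   0,   0,   0,  11,  31,  28,  29, 309, 186,  27,
        24,  21,  25]), array([ 90,  93,  96,  99, 102, 105, 108, 111, 114, 117, 120, 123, 126,
       129, 132, 135, 138]))
now [441.  342.6 133.9] ang -133.7 j [ 58.  15. -23.  -0. -52. -12.] t 14.55
(472, -17, 130, 157.5) dp [271.  238.5   4. ] yaw 69.0
(472, -17, 38, 157.5) dp [-0.  0. 92.] yaw -0.0
```

View pics/s2.png

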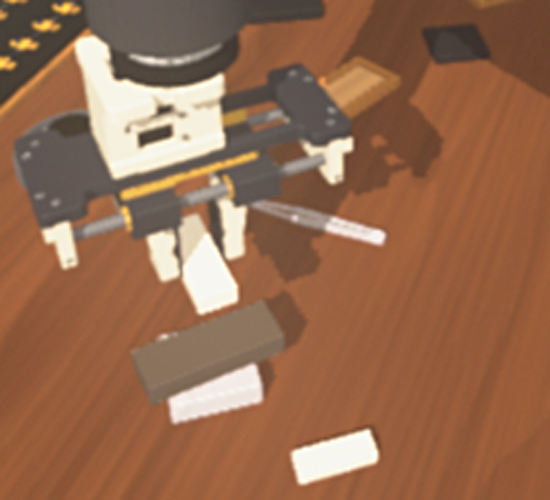

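The small stone is held level at (210,265) and the large stone is unmoved. Now to the small tray.

Request:
jog_arm([
  [30,26,4],
  [70,62,4],
  [112,98,4],
  [153,134,4],
  [193,170,4],
  [230,202,4],
  [258,227,4],
  [271,238.5,4],
], gripper=[20,20,20,20,20,20,20,20], yaw=[8,18,28,38,48,58,66,69])

```text
time_s: 15.55
tcp_pos: [0.4713, -0.0192, 0.1287]
eef_rot: [1.733, -2.618, -0.001]
force: [0.2, -0.1, 0.3]
grip_width: 0.291
grip_force: 30.0
```

Request:
jog_arm([
  [0,0,20],
  [0,0,40],
  [0,0,50],
  [0,0,50],
], gripper=[20,20,20,20], yaw=[0,0,0,0])

```text
time_s: 16.05
tcp_pos: [0.4715, -0.0174, 0.0787]
eef_rot: [1.739, -2.613, -0.001]
force: [-0.1, 0.2, -1.0]
grip_width: 0.29
grip_force: 30.0
```

Run:
```python
from p import *
from m import meas
im,W=cloud("side"); D={"side":dict(im=im,W=W)}; z=state()["tcp_pos"][2]-.0125
print(z)
meas(D,(.472,-.017),.07,z,.003,lambda i:(i.min(2)>170)&(i[...,0]-i[...,2]<50),tag="held")
plan([(472,-17,38,157.5),(472,-17,33,157.5)])
```

```text
0.06689735513105996
held side [478.   -4.1] [52.9 49. ] -36.4 124 ctr [477.1  -2.2]
now [472.  -17.2  79.4] ang 157.3 j [ 22.  12. -37.   0. -41. -45.] t 16.1
(472, -17, 38, 157.5) dp [-0.   0.  41.5] yaw -0.0
(472, -17, 33, 157.5) dp [-0.  0.  5.] yaw -0.0
```

Request:
jog_arm([
  [0,0,20],
  [0,0,35],
  [0,0,41],
  [0,0,43],
  [0,0,44],
  [0,0,45],
  [0,0,45.5],
  [0,0,45.5],
], gripper=[20,20,20,20,20,20,20,20], yaw=[0,0,0,0,0,0,0,0])

```text
time_s: 17.1
tcp_pos: [0.4721, -0.0172, 0.0342]
eef_rot: [-1.74, 2.615, -0.0]
force: [-0.3, 0.5, -1.2]
grip_width: 0.288
grip_force: 30.0
```

Request:
jog_arm([
  [0,0,0.5],
  [0,0,1],
  [0,0,1],
  [0,0,1],
  [0,0,1],
], gripper=[20,20,20,20,20], yaw=[0,0,0,0,0])

```text
time_s: 17.73
tcp_pos: [0.4721, -0.0172, 0.0331]
eef_rot: [1.741, -2.615, -0.0]
force: [0.6, 0.3, 0.3]
grip_width: 0.294
grip_force: 30.0
```

Request:
jog_arm([
  [0,0,0.5],
  [0,0,1],
  [0,0,1],
  [0,0,1],
], gripper=[20,20,20,20], yaw=[0,0,0,0])

```text
time_s: 18.23
tcp_pos: [0.4721, -0.0171, 0.0325]
eef_rot: [-1.741, 2.615, -0.0]
force: [-1.9, 1.8, 6.2]
grip_width: 0.291
grip_force: 30.0
```

Request:
jog_arm([
  [0,0,0],
  [0,0,0],
  [0,0,0],
  [0,0,0],
  [0,0,-20],
  [0,0,-60],
  [0,0,-100],
  [0,0,-100],
], gripper=[28,32,38,42,42,42,60,70], yaw=[0,0,0,0,0,0,0,0])

```text
time_s: 19.23
tcp_pos: [0.4741, -0.0166, 0.135]
eef_rot: [-1.738, 2.61, -0.003]
force: [-0.6, -0.1, -0.3]
grip_width: 0.643
grip_force: 0.0
```

Run:
```python
from p import *
from m import meas
im,W=cloud("side"); D={"side":dict(im=im,W=W)}
meas(D,(.472,-.017),.07,.020,.002,tag="small")
plan([(441.5,343.4,130,138.2),(441.5,343.4,46,138.2)])
```

```text
small side [473.  -17.5] [77.  27.7] 67.0 180 ctr [473.2 -15.5]
now [472.8 -16.9 133.3] ang 157.3 j [ 22.   8. -33.  -0. -49. -45.] t 19.275
(441.5, 343.4, 130, 138.2) dp [-320.   168.     3.5] yaw 19.0
(441.5, 343.4, 46, 138.2) dp [-0.  0. 84.] yaw 0.0
```

Small stone sits well in its tray. Next, the large stone.

Request:
jog_arm([
  [-320,168,3.5],
  [-320,168,3.5],
  [-320,168,3.5],
  [-320,168,3.5],
  [-320,168,3.5],
  [-320,168,3.5],
  [-320,168,3.5],
  [-320,168,3.5],
], gripper=[74,74,74,74,74,74,74,74], yaw=[5,10,15,19,19,19,19,19])

```text
time_s: 20.27
tcp_pos: [0.4399, 0.3422, 0.1271]
eef_rot: [1.285, -2.864, 0.002]
force: [-0.1, -0.0, 0.1]
grip_width: 0.846
grip_force: 0.0
```

Request:
jog_arm([
  [0,0,25],
  [0,0,45],
  [0,0,55],
  [0,0,60],
  [0,0,60],
], gripper=[74,74,74,74,74], yaw=[0,0,0,0,0])

```text
time_s: 20.9
tcp_pos: [0.4408, 0.3426, 0.0687]
eef_rot: [1.284, -2.867, 0.0]
force: [-0.5, 0.6, 0.1]
grip_width: 0.845
grip_force: 0.0
```

Run:
```python
from p import *
plan([(441.5,343.4,46,138.2)])
```

```text
now [440.8 342.6  68.7] ang 138.3 j [  58.   20.  -27.    0.  -43. -100.] t 20.9
(441.5, 343.4, 46, 138.2) dp [-1.   0.  22.5] yaw 0.0
```

Request:
jog_arm([
  [-1,0,12],
  [-1,0,20],
  [-1,0,22],
  [-1,0,22.5],
  [-1,0,22.5],
  [-1,0,22.5],
  [-1,0,22.5],
  [-1,0,22.5],
], gripper=[74,74,74,64,54,44,36,32], yaw=[0,0,0,0,0,0,0,0])

```text
time_s: 21.9
tcp_pos: [0.4414, 0.3437, 0.0463]
eef_rot: [-1.285, 2.867, 0.0]
force: [-2.3, -0.2, 0.8]
grip_width: 0.427
grip_force: 30.0
```

Request:
jog_arm([
  [0,0,0],
  [0,0,0],
  [0,0,-2],
  [0,0,-6],
  [0,0,-16],
  [0,0,-36],
  [0,0,-56],
  [0,0,-70],
], gripper=[32,32,32,32,32,32,32,32], yaw=[0,0,0,0,0,0,0,0])

```text
time_s: 22.9
tcp_pos: [0.4416, 0.3438, 0.1176]
eef_rot: [-1.285, 2.866, 0.001]
force: [0.1, 0.1, -1.9]
grip_width: 0.427
grip_force: 30.0
```

Run:
```python
from p import *
from m import meas
im,W=cloud("side"); D={"side":dict(im=im,W=W)}; save("s3.png",im[180:380,200:420],2.5)
np.savez("side3.npz",im=im,W=W)
p=(.441,.345)
meas(D,p,.07,.019,.002,tag="block")
plan([(590,0,130,90),(408.5,-307,120,44),(408.5,-307,38,44)])
```

```text
block side [443.2 344.2] [66.9 63.9] -53.0 988 ctr [442.3 345.9]
now [442.1 344.5 119.1] ang 138.3 j [  58.   16.  -24.    0.  -50. -100.] t 22.95
(590, 0, 130, 90) dp [ 159.  -339.5  -11. ] yaw 48.0
(408.5, -307, 120, 44) dp [ 183. -306.   10.] yaw 46.0
(408.5, -307, 38, 44) dp [ 0.  0. 82.] yaw 0.0
```

View pics/s3.png

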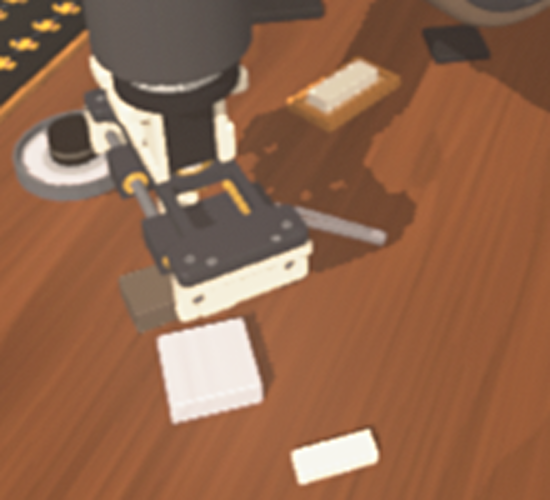

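The large stone is held (end visible at (150,295)). The steel block stands clear at (210,370), and the charcoal and small stone are on their places. Now to the large tray.

Request:
jog_arm([
  [13,-28,-11],
  [35,-75,-11],
  [60,-128,-11],
  [86,-183,-11],
  [111,-238,-11],
  [135,-288,-11],
  [152,-325,-11],
  [159,-339.5,-11],
], gripper=[32,32,32,32,32,32,32,32], yaw=[5,12,20,28,35,42,47,48])

```text
time_s: 23.95
tcp_pos: [0.5892, -0.0032, 0.1266]
eef_rot: [0.002, -3.141, 0.0]
force: [-0.3, 0.7, -1.6]
grip_width: 0.429
grip_force: 30.0
```

Request:
jog_arm([
  [15,-25,10],
  [40,-67,10],
  [70,-117,10],
  [100,-167,10],
  [130,-217,10],
  [157,-262,10],
  [176,-294,10],
  [183,-306,10],
], gripper=[32,32,32,32,32,32,32,32], yaw=[5,12,20,28,35,41,45,46])

```text
time_s: 24.95
tcp_pos: [0.4064, -0.3088, 0.117]
eef_rot: [-1.223, -2.893, -0.0]
force: [0.3, 0.2, -2.5]
grip_width: 0.43
grip_force: 30.0
```

Request:
jog_arm([
  [0,0,20],
  [0,0,40],
  [0,0,50],
  [0,0,50],
], gripper=[32,32,32,32], yaw=[0,0,0,0])

```text
time_s: 25.45
tcp_pos: [0.4075, -0.3073, 0.0666]
eef_rot: [-1.218, -2.894, 0.0]
force: [0.6, -0.2, -2.3]
grip_width: 0.432
grip_force: 30.0
```

Run:
```python
from p import *
read_camera("side")
plan([(408.5,-307,38,44),(408.5,-307,33,44)])
```

```text
now [ 407.9 -307.6   67.2] ang 44.4 j [ -15.   16.  -33.    0.  -41. -121.] t 25.5
(408.5, -307, 38, 44) dp [ 0.  1. 29.] yaw 0.0
(408.5, -307, 33, 44) dp [ 0. -0.  5.] yaw 0.0
```

Request:
jog_arm([
  [0,0.5,15],
  [0,0.5,25],
  [0,0.5,29],
  [0,0.5,31],
  [0,0.5,32.5],
  [0,0.5,33],
  [0,0.5,33],
  [0,0.5,33],
], gripper=[32,32,32,32,32,32,32,32], yaw=[0,0,0,0,0,0,0,0])

```text
time_s: 26.5
tcp_pos: [0.408, -0.3076, 0.0342]
eef_rot: [1.22, 2.895, 0.0]
force: [1.0, -0.5, -1.3]
grip_width: 0.426
grip_force: 30.0
```

Request:
jog_arm([
  [0,0,0.5],
  [0,0,1],
  [0,0,1],
  [0,0,1],
], gripper=[32,32,32,32], yaw=[0,0,0,0])

```text
time_s: 27.0
tcp_pos: [0.4079, -0.3075, 0.0332]
eef_rot: [1.22, 2.895, -0.0]
force: [-0.2, 0.5, 2.4]
grip_width: 0.43
grip_force: 30.0
```

Request:
jog_arm([
  [0,0,0.5],
  [0,0,0.5],
  [0,0,0.5],
  [0,0,0.5],
  [0,0,0.5],
  [0,0,-20],
  [0,0,-60],
  [0,0,-100],
], gripper=[32,32,40,46,52,54,54,54], yaw=[0,0,0,0,0,0,0,0])

```text
time_s: 28.0
tcp_pos: [0.4076, -0.3075, 0.1339]
eef_rot: [-1.22, -2.894, 0.0]
force: [1.4, 0.6, 0.4]
grip_width: 0.616
grip_force: 0.0
```

Run:
```python
from p import *
from m import meas
D={}
for n in ("side","top"):
    im,W=cloud(n); D[n]=dict(im=im,W=W)
meas(D,(.4085,-.307),.07,.024,.003,tag="large")
# block: top-face area by colour+height in old uncovered side view, fit angle
d=np.load("side3.npz"); m=region(d["W"],.441,.345,.06,.0172,.0208,d["im"],lambda i:i.min(2)>150); m=biggest(cv2.morphologyEx(m.astype(np.uint8),cv2.MORPH_CLOSE,np.ones((3,3))))&m.astype(bool)
q=d["W"][m][:,:2]*1000
for a in range(20,60,3):
    t=np.radians(a); r=q@np.array([[np.cos(t),-np.sin(t)],[np.sin(t),np.cos(t)]]); e=np.percentile(r,[1,99],axis=0); 
    c=e.mean(0)@np.array([[np.cos(t),np.sin(t)],[-np.sin(t),np.cos(t)]]); print(a,(e[1]-e[0]).round(1),c.round(1))
plan([(590,0,130,90)])
```

```text
large side [ 407.2 -306.3] [106.3  41.5] -45.6 223 ctr [ 406.8 -303.8]
large top [ 388.4 -286.2] [43.3 36.7] -46.6 90 ctr [ 383.4 -284.2]
20 [70.5 71.2] [443. 345.]
23 [68.7 69.6] [442.9 345. ]
26 [66.8 67.9] [442.8 345.1]
29 [64.8 66.3] [442.7 345.1]
32 [63.4 64.9] [442.9 344.9]
35 [62.1 63.6] [443.2 344.6]
38 [62.1 63.1] [443.2 344.6]
41 [62.6 63.6] [443.3 344.9]
44 [64.1 65.4] [443.4 344.9]
47 [65.6 67.1] [443.4 345. ]
50 [67.6 68.5] [443.3 345.2]
53 [69.4 70. ] [443.1 345.2]
56 [70.7 71.7] [443.2 345.2]
59 [72.  72.8] [443.3 345.4]
now [ 410.3 -308.6  137.3] ang 44.3 j [ -15.   11.  -28.    0.  -50. -121.] t 28.1
(590, 0, 130, 90) dp [ 95.  344.    7.5] yaw -46.0
```

Large stone is seated. Block: centre (443,344.8), sides at 37°, so the closing line is 127°. Pad closing line is 120°.

Request:
jog_arm([
  [95,344,7],
  [95,344,7],
  [95,344,7],
  [95,344,7],
  [95,344,7],
  [95,344,7],
  [95,344,7],
  [95,344,7],
], gripper=[70,87,87,87,87,87,87,87], yaw=[-8,-16,-24,-32,-40,-46,-46,-46])

```text
time_s: 29.1
tcp_pos: [0.5871, 0.0006, 0.1252]
eef_rot: [0.007, -3.14, 0.0]
force: [-0.3, -0.5, 0.2]
grip_width: 0.989
grip_force: 0.0
```

Run:
```python
from p import *
plan([(443,344.8,120,127),(443,344.8,23,127)])
```

```text
now [587.1   0.6 125.2] ang 90.3 j [  19.   18.  -20.   -0.  -52. -109.] t 29.1
(443, 344.8, 120, 127) dp [142.5 345.    5. ] yaw -37.0
(443, 344.8, 23, 127) dp [ 0. -0. 97.] yaw 0.0
```

Request:
jog_arm([
  [142.5,345,5],
  [142.5,345,5],
  [142.5,345,5],
  [142.5,345,5],
  [142.5,345,5],
  [142.5,345,5],
  [142.5,345,5],
  [142.5,345,5],
], gripper=[87,87,87,87,87,87,87,87], yaw=[-8,-16,-24,-32,-37,-37,-37,-37])

```text
time_s: 30.1
tcp_pos: [0.4434, 0.3439, 0.1209]
eef_rot: [1.003, -2.977, 0.001]
force: [0.7, -0.6, -1.1]
grip_width: 0.994
grip_force: 0.0
```

Request:
jog_arm([
  [0,0,20],
  [0,0,45],
  [0,0,60],
  [0,0,66],
  [0,0,66],
], gripper=[87,87,87,87,87], yaw=[0,0,0,0,0])

```text
time_s: 30.72
tcp_pos: [0.4439, 0.3445, 0.0551]
eef_rot: [1.003, -2.977, 0.0]
force: [0.2, -0.1, 0.2]
grip_width: 0.994
grip_force: 0.0
```

Run:
```python
from p import *
read_camera("side")
plan([(443,344.8,23.5,127)])
```

```text
now [444.  344.9  55.5] ang 127.3 j [  58.   21.  -27.    0.  -42. -111.] t 30.775
(443, 344.8, 23.5, 127) dp [ 1.   0.5 32. ] yaw 0.0
```

Request:
jog_arm([
  [1,0,14],
  [1,0,26],
  [1,0,31],
  [1,0,32],
  [1,0,32],
  [1,0,32],
  [1,0,32],
  [1,0,32],
], gripper=[87,87,87,87,78,70,62,58], yaw=[0,0,0,0,0,0,0,0])

```text
time_s: 31.78
tcp_pos: [0.4428, 0.3448, 0.0233]
eef_rot: [-1.004, 2.976, 0.001]
force: [-1.4, 1.5, 0.2]
grip_width: 0.733
grip_force: 30.0
```

Request:
jog_arm([
  [0,0,0],
  [0,0,0],
  [0,0,-1],
  [0,0,-3],
  [0,0,-6],
  [0,0,-9],
  [0,0,-10],
  [0,0,-10],
], gripper=[58,58,58,58,58,58,58,58], yaw=[0,0,0,0,0,0,0,0])

```text
time_s: 32.78
tcp_pos: [0.4428, 0.3444, 0.0332]
eef_rot: [-1.004, 2.977, 0.0]
force: [0.4, -1.3, -6.7]
grip_width: 0.725
grip_force: 30.0
```

Run:
```python
from p import *
im,W=cloud("side"); s=state(); print(s["force"],s["ft_torque"],s["grip_width"]); save("s4.png",im[180:380,200:420],2.5)
plan([(443,345,110,127),(605,-166.5,110,120),(605,-166.5,45,120),(605,-166.5,39,120)])
```

```text
[ 0.59682274  0.40277393 -6.71707209] [0.00702595 0.04412235 0.00657044] 0.7262460209105137
now [442.7 344.3  33.1] ang 127.3 j [  58.   23.  -28.   -0.  -39. -111.] t 32.825
(443, 345, 110, 127) dp [ -0.5   0.5 -77. ] yaw 0.0
(605, -166.5, 110, 120) dp [ 181. -505.    0.] yaw 7.0
(605, -166.5, 45, 120) dp [-0. -0. 65.] yaw 0.0
(605, -166.5, 39, 120) dp [-0. -0.  6.] yaw 0.0
```

View pics/s4.png

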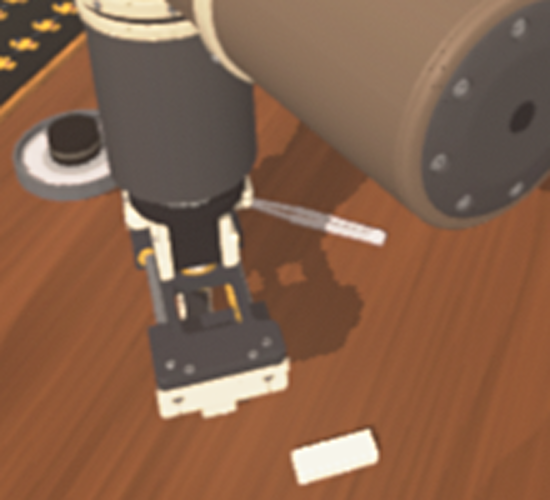

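Block held with its full weight (about 6.7 N); nothing disturbed in view. Carry gently.

Request:
jog_arm([
  [0,0,-4],
  [0,0,-14],
  [0,0,-28],
  [0,0,-44],
  [0,0,-59],
  [0,0,-71],
  [0,0,-77],
  [0,0,-77],
], gripper=[58,58,58,58,58,58,58,58], yaw=[0,0,0,0,0,0,0,0])

```text
time_s: 33.83
tcp_pos: [0.4428, 0.3445, 0.1104]
eef_rot: [-1.004, 2.976, 0.001]
force: [0.4, 0.9, -6.8]
grip_width: 0.729
grip_force: 30.0
```

Request:
jog_arm([
  [4,-10,0],
  [12,-34,0],
  [24,-66,0],
  [38,-105,0],
  [52,-146,0],
  [66,-184,0],
  [76,-213,0],
  [80,-225,0],
], gripper=[58,58,58,58,58,58,58,58], yaw=[0,0,0,0,0,0,0,0])

```text
time_s: 34.83
tcp_pos: [0.5151, 0.1146, 0.1094]
eef_rot: [1.001, -2.976, 0.001]
force: [1.0, 1.3, -7.4]
grip_width: 0.727
grip_force: 30.0
```

Run:
```python
from p import *
print(state()["force"])
plan([(605,-166.5,110,120)])
```

```text
[ 0.98648661  1.29915713 -7.41165133]
now [515.1 114.6 109.4] ang 127.2 j [ 34.  14. -28.  -0. -48. -87.] t 34.825
(605, -166.5, 110, 120) dp [  98.  -278.5   -0.5] yaw 7.0
```

Request:
jog_arm([
  [4,-12,0],
  [14,-40,0],
  [30,-84,0],
  [48,-136,0],
  [66,-188,0],
  [82,-234,0],
  [94,-266,0],
  [98,-278.5,0],
], gripper=[58,58,58,58,58,58,58,58], yaw=[1,2,3,4,5,6,7,7])

```text
time_s: 35.83
tcp_pos: [0.6063, -0.1657, 0.1093]
eef_rot: [0.817, -3.032, -0.0]
force: [-0.2, 0.7, -6.1]
grip_width: 0.726
grip_force: 30.0
```

Request:
jog_arm([
  [0,0,8],
  [0,0,25],
  [0,0,42],
  [0,0,52],
  [0,0,55],
  [0,0,55],
], gripper=[58,58,58,58,58,58], yaw=[0,0,0,0,0,0])

```text
time_s: 36.58
tcp_pos: [0.6063, -0.164, 0.055]
eef_rot: [0.821, -3.032, 0.0]
force: [0.2, 0.1, -6.0]
grip_width: 0.728
grip_force: 30.0
```

Run:
```python
from p import *
read_camera("side")
plan([(605,-166.5,39,120)])
```

```text
now [ 606.6 -164.    55.4] ang 120.3 j [  3.  26. -18.   0. -46. -62.] t 36.625
(605, -166.5, 39, 120) dp [ 2.5 -1.5 16.5] yaw 0.0
```

Request:
jog_arm([
  [1,-1,6],
  [2,-1,12],
  [2,-1,14],
  [2,-1,15],
  [2,-1,16],
  [2,-1,16],
  [2,-1,16],
  [2,-1,16],
], gripper=[58,58,58,58,58,58,58,58], yaw=[0,0,0,0,0,0,0,0])

```text
time_s: 37.62
tcp_pos: [0.605, -0.1659, 0.0391]
eef_rot: [-0.821, 3.032, -0.0]
force: [-0.0, -0.7, -6.3]
grip_width: 0.728
grip_force: 30.0
```

Request:
jog_arm([
  [0,0,0.5],
  [0,0,1],
  [0,0,1],
  [0,0,1],
], gripper=[58,58,58,58], yaw=[0,0,0,0])

```text
time_s: 38.12
tcp_pos: [0.605, -0.166, 0.0384]
eef_rot: [-0.821, 3.032, -0.0]
force: [-1.5, 1.4, -0.0]
grip_width: 0.732
grip_force: 30.0
```

Touching (the weight is off the wrist). A last 0.5 mm, then release, rise and check.

Request:
jog_arm([
  [0,0,0.5],
  [0,0,0.5],
  [0,0,0.5],
  [0,0,0.5],
  [0,0,0.5],
  [0,0,-10],
  [0,0,-50],
  [0,0,-110],
], gripper=[58,58,68,76,84,87,87,87], yaw=[0,0,0,0,0,0,0,0])

```text
time_s: 39.12
tcp_pos: [0.6039, -0.1659, 0.1482]
eef_rot: [0.82, -3.029, -0.001]
force: [2.5, -0.5, -0.8]
grip_width: 0.99
grip_force: 0.0
```

Request:
jog_arm([
  [0,0,-60],
  [0,0,-100],
  [0,0,-100],
  [0,0,-100],
], gripper=[87,87,87,87], yaw=[0,0,0,0])

```text
time_s: 39.62
tcp_pos: [0.6046, -0.1658, 0.2483]
eef_rot: [-0.82, 3.032, 0.0]
force: [0.0, -0.4, 0.7]
grip_width: 0.992
grip_force: 0.0
```

Run:
```python
from m import *
im,W=cloud("side"); D={"side":dict(im=im,W=W)}; save("end.png",im,1.25)
meas(D,(.605,-.166),.07,.034,.002,tag="block")
meas(D,(.661,.176),.06,.046,.003,tag="charcoal")
meas(D,(.472,-.017),.07,.020,.002,tag="small")
meas(D,(.4085,-.307),.07,.024,.003,tag="large")
meas(D,(.437,.1655),.09,.0065,.002,tag="tweezers"); meas(D,(.68,-.01),.05,.012,.006,tag="cap")
```

```text
block side [ 604.8 -165.8] [67.5 63.5] -60.0 227 ctr [ 603.2 -163.9]
charcoal side [663.7 173.5] [46.8 44.7] -56.2 226 ctr [662.5 175.5]
small side [473.4 -16.7] [76.6 28.9] 67.8 182 ctr [473.1 -16.1]
large side [ 407.5 -305.3] [105.2  41.2] -45.4 226 ctr [ 406.7 -304. ]
tweezers side [436.4 165.8] [136.6  14.3] -0.5 166 ctr [428.5 166.8]
cap side [679.6  -9.7] [45.9 42.6] -30.4 122 ctr [679.1  -9.5]
```

View pics/end.png

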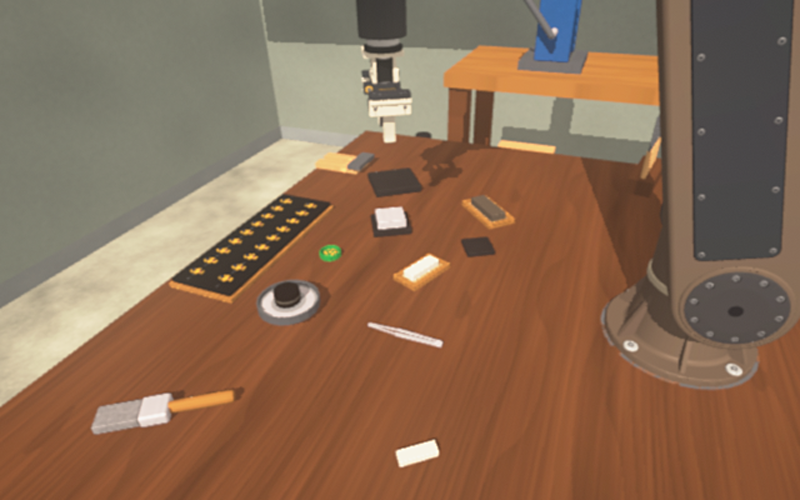

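All four lie on their places: charcoal (287,293), small stone (421,268), large stone (487,207), block (390,216). The cap and tweezers are unmoved and the arm is clear.

```bash
python3 -c "
from cell import *
print(finish_job())"
```

```text
the job is handed in; nothing more can be done
None
```

The job is handed in (no verdict came back): my last camera check put all four tools flat on their own places within about 3 mm, with the cap and tweezers unmoved, at about 40 s of the 128 s allowed.

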